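# Make up the tea tray and the marinade tray

## Robot

A 7-joint arm with a two-finger parallel gripper is mounted at the origin on a cart in front of the work surface, level with it; the furniture and walls round the work are solid. World frame = base frame: x ahead of the robot, y to its left, z up, the work surface at z = 0. Lengths are in mm, angles in rad, forces in N, time in s.
With the tool pointing down it reaches from about 350 to 900 mm from the base axis. Payload 19.9 kg.
Tool frame: the origin (TCP) lies on the centre line of the jaws, within the pads' length; the fingertips stand 25 mm ahead of it and the grasp point (between the pads) lies 6 mm ahead of it; z points along the fingers, y is the line along which they close (so a half turn about z gives the same grasp; the last joint's range is limited). The gripper opens to 85 mm and grips with 20 to 120 N. Pads are 22 mm wide; open, the fingers measure 114 mm over their backs; the gripper's body (76 mm by 85 mm) begins 54 mm behind the grasp point. The pads swing forward as they close: fully open they stand 13 mm farther back than shut.
Start: joints at [-1.155, 0.417, -0.01, 1.614, 0.005, 1.111, -0.053], TCP at [275.661, 560.904, 235.86] pointing down, gripper open.
Joint ranges: [-2.81, 2.81], [-0.39, 2.02], [-1.27, 1.25], [0.06, 2.57], [-1.19, 4.33], [0.19, 2], [-2.82, 2.82]. Speed limits (rad/s): [1.89, 1.89, 2.39, 2.39, 3.01, 3.01, 3.01].

## Interface

Orientations are given as [roll, pitch, yaw] about the fixed x, y, z axes, in that order (R = Rz(yaw) Ry(pitch) Rx(roll)).
In Python, from bench import manip, imaging, job gives the robot as it stands. The module is installed in compiled form; this text tells all that it offers.
- The arm moves only by the tool carry_out, never from a script. Its argument "steps" is a list that holds one entry, the list of rows, each a list of 7 numbers: the turn, a rotation vector about the tool's x, y, z in degrees, then the shift along the tool's x, y, z in mm, then the finger opening in mm, from 0 to 85.4. A call has 1 to 5 rows; each row is the pose to reach, as a shift and turn from the pose commanded when the call began, along the tool's axes at that moment; what a row does not reach only later rows make up. A row lasts 1/8 s, in which the tool goes at most 62.5 mm and 10.7 degrees, less where a joint would pass 70% of its speed; a pose out of reach is approached as far as the arm can. A call with a gripper value outside its range is refused whole. The fingers move at their own pace and stop on an object; the grip force is fixed at half the most. Time passes only in rows, so rows that repeat a pose let the fingers close. It gives the time, the measured TCP pose, the force, the opening and the grip force at its end, in the units of the state.
- manip.observe(): the state, without advancing time (a new reading comes with each control period).
- imaging.capture(name): name is "scene" or "top"; returns a dict with "pixels" (480x640x3 uint8, red, green, blue), "fx", "fy", "cx", "cy" (pixels), "k1" (the pictures are not rectified: a ray, as slopes to the right and down, at radius r is drawn at 1 + k1 r^2 times it, then the intrinsics apply), "view" (4x4, takes a point from world to camera coordinates). Camera axes: x right, y up, looking along -z (the intrinsics and any distortion apply to the point x, -y, -z); pixel columns grow to the right and rows downward; lengths in mm; the calibration is good to about 2 mm. A picture is of the moment at which its call begins. There is no depth.
- job.close_job(): hands the job in; it is judged then, once.
The state is a dict: "t": time; "q": joint angles; "qvel": joint speeds; "joint_efforts": joint torques, N m; "position": TCP position; "tool_rot": TCP orientation; "ft_force": force on the tool from outside, world axes, zero at the start; "torque": the same for the moment, N m; "finger_gap": finger opening in mm; "grasp_force": force on a finger pad.
Only numpy, scipy, OpenCV 4.12 (cv2) and the standard library are available. Lean on these libraries where they do the work, as an engineer would, in place of code of your own. Each camera call takes 0.05 s, during which the arm holds its last target. There are 200 camera calls.

## Task

Make up two ingredient trays from the row of things behind them, one thing to a bay, each near the middle of its bay and down on the tray floor, jar and carton upright. The three-bay tray is for a marinade: a lemon in its long bay, the garlic bulb and the spice jar in its two short bays, either way round; the two-bay tray is for tea: the other lemon in its long bay and the red tea carton in its short bay. Leave the mug, the glass and the tin where they are.

Things in the scene. Friction and masses are not known exactly. Their poses are not given: they have to be found in the camera images.
- tray_three: The longer pale wooden tray with three bays, 86 x 289 x 12 mm. Fixed. Floor 4 mm, walls 6 mm thick, tops 12 mm above the worktop; 12 mm finger lip at each end. Origin: centre of the underside; y along the tray, x across, z up. Bays in a row along y, 74 mm wide in x, centred at x = 0: long bay (105 mm in y) centred at y = +86 mm; two short bays (80 mm in y) centred at y = -12.5 mm and y = -98.5 mm.
- tray_two: The shorter pale wooden tray with two bays, 86 x 203 x 12 mm. Fixed. Floor 4 mm, walls 6 mm thick, tops 12 mm above the worktop; 12 mm finger lip at each end. Origin: centre of the underside; y along the tray, x across, z up. Bays in a row along y, 74 mm wide in x, centred at x = 0: long bay (105 mm in y) centred at y = -43 mm; short bay (80 mm in y) centred at y = +55.5 mm.
- lemon_long_mid (a point): Yellow lemon, 83 mm long, 58 mm thick; may go in either tray. The point is the middle of its body, 29 mm above the worktop as it lies; x is its long axis (lying level), y its short one, across which it is gripped. It may roll a little.
- lemon_short_mid (a point): Yellow lemon, a little shorter: 75 mm long, 58 mm thick; may go in either tray. The point is the middle of its body, 29.5 mm above the worktop as it lies; x is its long axis (lying level), y its short one, across which it is gripped. It may roll a little.
- garlic_mid (a point): Whitish-pink garlic bulb, 54 mm across, round from above, 53 mm high with its stalk. The point is on its axis, 25 mm above its underside; z up along the stalk.
- spice_jar: Small glass spice jar with a green cap, round, 46 mm across, 106 mm high, standing upright. Origin: centre of its underside, z up its axis. The cap does not come off.
- carton: Upright red tea carton, 54 mm (x) by 49 mm (y), 124 mm high; flat solid sides up to 89 mm, the gable top above that cannot be gripped. Light (about 35 g). Origin: centre of its underside, z up.
- mug: White mug with a handle, 96 mm high, 123 mm over the handle, behind the stock at the robot's left. Bystander, loose: to be left where it stands. Origin: centre of its underside.
- glass: Empty drinking glass, 81 mm across, 93 mm high, behind the stock. Bystander, loose: to be left where it stands. Origin: centre of its underside. (Wall cabinets overhang the back: underside 0.61 m above the worktop from x = 0.57 m on.)
- tin: Green food tin, 75 mm across, 110 mm high, behind the stock at the robot's right. Bystander, loose: to be left where it stands. Origin: centre of its underside.
Things that resemble listed ones, but are neither listed nor needed, are in the scene too. Of the things that look like the carton, the larger one is meant.

How it is judged (in metres and radians):
At the end, for the whole second after the job is handed in: A lemon in each tray's long bay; garlic and jar in the short bays of the three-bay tray, either way round; carton in the short bay of the two-bay tray. Each within 18 mm of its bay's centre along tray x and y, on the tray floor; jar and carton upright to 0.12 rad; all at rest (((((x of lemon_long_mid in the frame of tray_three between -0.018 and 0.018 m and y of lemon_long_mid in the frame of tray_three between 0.068 and 0.104 m) and z of lemon_long_mid in the frame of tray_three between 0.025 and 0.043 m) and ((x of lemon_short_mid in the frame of tray_two between -0.018 and 0.018 m and y of lemon_short_mid in the frame of tray_two between -0.061 and -0.025 m) and z of lemon_short_mid in the frame of tray_two between 0.025 and 0.043 m)) or (((x of lemon_short_mid in the frame of tray_three between -0.018 and 0.018 m and y of lemon_short_mid in the frame of tray_three between 0.068 and 0.104 m) and z of lemon_short_mid in the frame of tray_three between 0.025 and 0.043 m) and ((x of lemon_long_mid in the frame of tray_two between -0.018 and 0.018 m and y of lemon_long_mid in the frame of tray_two between -0.061 and -0.025 m) and z of lemon_long_mid in the frame of tray_two between 0.025 and 0.043 m))) and (((x of garlic_mid in the frame of tray_three between -0.018 and 0.018 m and y of garlic_mid in the frame of tray_three between -0.0305 and 0.0055 m) and (x of spice_jar in the frame of tray_three between -0.018 and 0.018 m and y of spice_jar in the frame of tray_three between -0.1165 and -0.0805 m)) or ((x of garlic_mid in the frame of tray_three between -0.018 and 0.018 m and y of garlic_mid in the frame of tray_three between -0.1165 and -0.0805 m) and (x of spice_jar in the frame of tray_three between -0.018 and 0.018 m and y of spice_jar in the frame of tray_three between -0.0305 and 0.0055 m))) and z of garlic_mid in the frame of tray_three between 0.018 and 0.042 m and z of spice_jar in the frame of tray_three between 0.001 and 0.009 m and angle between each of spice_jar, carton's own z axis and vertical below 0.12 rad and x of carton in the frame of tray_two between -0.018 and 0.018 m and y of carton in the frame of tray_two between 0.0375 and 0.0735 m and z of carton in the frame of tray_two between 0.001 and 0.009 m and linear speed of each of spice_jar, carton below 0.02 m/s); the robot touches nothing.
It fails at once if the mug is shifted by more than 30 mm or tipped over (distance of mug from where it was at the start of the episode above 0.03 m or angle between mug's own z axis and vertical above 0.3 rad).
It fails at once if the glass is shifted by more than 30 mm or tipped over (distance of glass from where it was at the start of the episode above 0.03 m or angle between glass's own z axis and vertical above 0.3 rad).
It fails at once if the tin is shifted by more than 30 mm or tipped over (distance of tin from where it was at the start of the episode above 0.03 m or angle between tin's own z axis and vertical above 0.3 rad).
It also fails if it takes over 133 s, if anything falls off the work surface, if the arm or the gripper's body presses on something with over 40 N, if the wrist force passes 120 N, or if a joint passes its speed limit or range.

## Working session

There is one attempt and no reset: what is moved stays moved. The work goes in short steps, Python scripts to look and compute and a tool call to move; the robot and the scene stay as the last step left them, time stands still between calls to the robot, and variables do not carry over. Pictures are saved under pics/ and viewed, at most 14 in all, crops included, and the job is handed in when it is done.

Besides the shell and the picture viewer there is one more tool, called by a JSON object that holds its "fn" and its "kwargs", one argument or row to a line. carry_out: Moves the arm, as the interface text tells. Its arguments: {"type":"object","properties":{"steps":{"type":"array"}},"required":["steps"]}

```bash
mkdir -p pics; cat > h.py <<'E'
import numpy as np, cv2
from bench import manip, imaging, job
def cap(name,fn=None):
    c=imaging.capture(name)
    if fn: cv2.imwrite('pics/'+fn,c['pixels'][:,:,::-1])
    return c
def ray(c,u,v):
    d=np.array([(u-c['cx'])/c['fx'],(v-c['cy'])/c['fy']]); s=d.copy()
    for _ in range(30): s=d/(1+c['k1']*(s@s))
    V=np.array(c['view']); R=V[:3,:3]; o=-R.T@V[:3,3]
    r=R.T@np.array([s[0],-s[1],-1.]); return o,r/np.linalg.norm(r)
def onz(c,u,v,z):
    o,r=ray(c,u,v); return o+r*(z-o[2])/r[2]
def tri(c1,p1,c2,p2):
    o1,r1=ray(c1,*p1);o2,r2=ray(c2,*p2)
    A=np.stack([r1,-r2],1); t=np.linalg.lstsq(A,o2-o1,rcond=None)[0]
    a=o1+t[0]*r1;b=o2+t[1]*r2; return (a+b)/2,np.linalg.norm(a-b)
def proj(c,p):
    q=np.array(c['view'])@np.append(p,1); s=np.array([q[0],-q[1]])/-q[2]
    s=s*(1+c['k1']*(s@s)); return np.array([c['fx']*s[0]+c['cx'],c['fy']*s[1]+c['cy']])
E
python3 - <<'E'
from h import *
import pickle
np.set_printoptions(precision=3,suppress=True)
s=manip.observe(); print({k:np.round(v,3) for k,v in s.items()})
d={}
for n in ('scene','top'):
    c=cap(n,n+'0.png'); d[n]=c; print(n,c['fx'],c['cx'],c['cy'],c['k1']); print(np.array(c['view']))
pickle.dump(d,open('c0.pkl','wb'))
E
```

```text
{'t': np.float64(0.0), 'q': array([-1.155,  0.418, -0.01 ,  1.614,  0.005,  1.111, -0.053]), 'qvel': array([-0.   , -0.002,  0.001,  0.001, -0.   ,  0.002, -0.003]), 'joint_efforts': array([ -0.002, -86.442,   0.678, -43.491,   0.019,   0.007,  -0.   ]), 'position': array([275.522, 560.586, 235.233]), 'tool_rot': array([-3.14 ,  0.   ,  2.685]), 'ft_force': array([-0.429,  0.153,  0.224]), 'torque': array([-0.071,  0.037, -0.02 ]), 'grasp_force': np.float64(0.0), 'finger_gap': np.float64(85.675)}
scene 458.3445125795695 314.5170324865202 240.69495589628693 -0.0408524880415002
[[   0.735   -0.678   -0.021 -457.733]
 [   0.396    0.404    0.825 -235.938]
 [  -0.55    -0.615    0.565 -800.617]
 [   0.       0.       0.       1.   ]]
top 534.7647646990403 318.55447754386836 246.00515122100393 -0.11830123791506388
[[   -0.003    -1.        0.005   -71.441]
 [    0.996    -0.002     0.089  -585.918]
 [   -0.089     0.005     0.996 -1111.652]
 [    0.        0.        0.        1.   ]]
```

View pics/scene0.png

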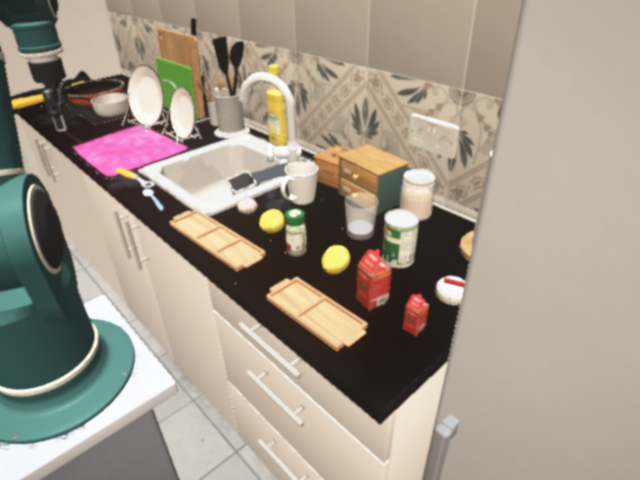

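View pics/top0.png

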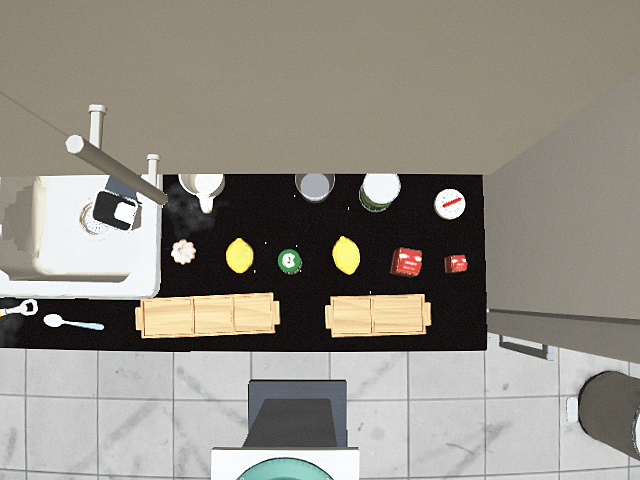

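Candidates (top / scene pixel):
- **Garlic:** (183,252) / (247,205). There is no lookalike nearby; the white lid at (450,204) is not it.
- **Lemons:** (240,256) / (272,221) and (346,255) / (336,259).
- **Jar with green cap:** (290,262) / (295,232). The green tin at (380,190) and the white jar at (418,195) in scene are not it.
- **Red carton:** the larger one at (407,262) / (374,280). The small one at (456,263) / (416,314) is the decoy.

The trays are the three-bay at (207,315) and the two-bay at (378,315) in the top view. The three-bay's long bay looks to be on the robot's left.

```bash
cat > m.py <<'E'
from h import *
import pickle
np.set_printoptions(precision=1,suppress=True)
d=pickle.load(open('c0.pkl','rb'))
R={'yellow':((20,110,90),(34,255,255)),'red':((0,140,70),(7,255,255)),'red2':((172,140,70),(179,255,255)),'green':((45,90,30),(85,255,255)),'wood':((8,40,120),(24,150,255)),'pink':((0,8,120),(25,110,255))}
win={'scene':{'yellow':(230,190,370,290),'red':(340,230,440,350),'green':(275,200,315,232),'wood':(150,195,385,360),'pink':(232,190,262,216)},
'top':{'yellow':(215,225,370,285),'red':(385,240,475,285),'green':(270,240,310,285),'wood':(125,285,440,345),'pink':(165,235,200,270)}}
for n in ('top','scene'):
    c=d[n]; hsv=cv2.cvtColor(c['pixels'],cv2.COLOR_RGB2HSV)
    for k,(x0,y0,x1,y1) in win[n].items():
        m=cv2.inRange(hsv,*R[k])
        if k=='red': m|=cv2.inRange(hsv,*R['red2'])
        z=np.zeros_like(m); z[y0:y1,x0:x1]=m[y0:y1,x0:x1]
        z=cv2.morphologyEx(z,cv2.MORPH_CLOSE,np.ones((5,5)))
        for q in cv2.findContours(z,cv2.RETR_EXTERNAL,cv2.CHAIN_APPROX_NONE)[0]:
            a=cv2.contourArea(q)
            if a<80: continue
            M=cv2.moments(q); r=cv2.minAreaRect(q)
            print(n,k,int(a),np.array([M['m10']/a,M['m01']/a]) if M['m00'] else '',np.array(cv2.boundingRect(q)),'rect',np.array(r[0]),np.array(r[1]),round(r[2],1))
            if k=='wood' or (k=='red' ): print('   box',cv2.boxPoints(r).round(1).tolist()); print('   hull',cv2.approxPolyDP(cv2.convexHull(q),2.0,True)[:,0].tolist())
            if k=='yellow' and n=='top':
                P=np.array([onz(c,*p,29.)[:2] for p in q[:,0].astype(float)]); rr=cv2.minAreaRect(P.astype(np.float32)); print('   lemon',np.array(rr[0]),np.array(rr[1]),round(rr[2],1), 'PCA', np.degrees(np.arctan2(*np.linalg.svd(P-P.mean(0),full_matrices=False)[2][0][::-1])))
E
python3 m.py; python3 - <<'E'
import cv2
a=cv2.imread('pics/top0.png')[225:345,120:480]
cv2.imwrite('pics/crop1.png',cv2.resize(a,None,fx=2.2,fy=2.2,interpolation=cv2.INTER_CUBIC))
E
```

```text
top yellow 688 [239.2 255.5] [226 238  28  35] rect [239.3 255.8] [29.7 29. ] 45.0
   lemon [565.2  95.6] [63.6 61.5] 45.4 PCA -174.7574046310528
top yellow 741 [345.8 255.1] [332 236  28  39] rect [345.9 255.1] [31.1 30.8] 33.7
   lemon [ 566.1 -131. ] [65.9 65.5] 55.9 PCA -166.01644216148668
top red 284 [455.9 263.2] [444 255  24  18] rect [455.7 263.3] [15.6 22.5] 82.9
   box [[443.6000061035156, 256.8999938964844], [465.8999938964844, 254.10000610351562], [467.79998779296875, 269.6000061035156], [445.6000061035156, 272.3999938964844]]
   hull [[464, 255], [467, 263], [465, 270], [447, 272], [444, 258]]
top red 660 [406.5 262. ] [391 247  31  29] rect [407.2 262. ] [28.6 27.4] 8.7
   box [[390.8999938964844, 273.3999938964844], [395.1000061035156, 246.1999969482422], [423.3999938964844, 250.60000610351562], [419.20001220703125, 277.70001220703125]]
   hull [[421, 252], [418, 274], [391, 273], [397, 249], [400, 247]]
top green 390 [288.7 260. ] [278 249  23  23] rect [289. 260.] [22. 22.] 90.0
top wood 5364 [207.1 315.2] [135 292 145  46] rect [207.  315.3] [ 40.6 144.6] 87.2
   bo
[... 2630 characters left out ...]
78.79998779296875]]
   hull [[169, 221], [184, 211], [198, 210], [263, 249], [264, 255], [251, 265], [235, 270], [178, 231]]
scene wood 99 [247.7 207.4] [228 196  30  18] rect [244.2 207.6] [12.8 30.5] 68.2
   box [[227.6999969482422, 207.3000030517578], [256.0, 196.0], [260.79998779296875, 207.89999389648438], [232.5, 219.1999969482422]]
   hull [[256, 196], [257, 205], [253, 211], [247, 213], [228, 208]]
scene wood 327 [363.4 201.1] [346 195  31  30] rect [361.  209.5] [29. 30.] 90.0
   box [[346.0, 195.0], [376.0, 195.0], [376.0, 224.0], [346.0, 224.0]]
   hull [[373, 224], [347, 204], [346, 195], [376, 195]]
scene pink 343 [245.9 201.9] [232 190  30  24] rect [246.5 201.5] [23. 29.] 90.0
```

View pics/crop1.png

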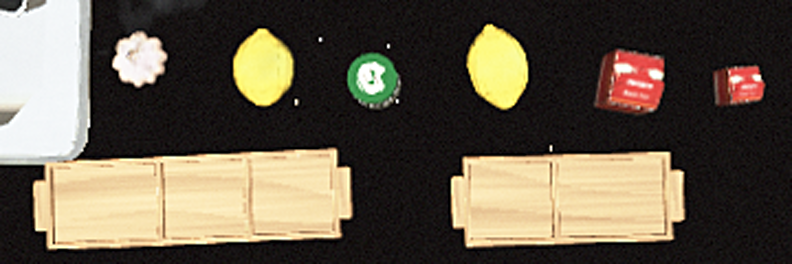

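The crop shows the three-bay tray with its long bay at the left (+y) and the two-bay tray with its long bay at the right. The jar's green cap is at top pixel ~(290,260) and the larger red carton is left of the small decoy. That confirms the choices, so next I compute positions.

```bash
cat > m2.py <<'E'
from h import *
import pickle
np.set_printoptions(precision=1,suppress=True)
d=pickle.load(open('c0.pkl','rb')); T,S=d['top'],d['scene']
for n,a,b in (('lemonL',(239.2,255.5),(271.7,220.3)),('lemonR',(345.8,255.1),(335.4,258.7)),('cap',(289,260),(294.7,217)),('garlic',(183,251.4),(247.2,205)),('carton ridge',(408,253),(374.5,250)),('tray3 c',(207.2,315.2),(217.2,239.3)),('tray2 c',(377.5,314.9),(317.2,312.5))):
    print(n,*tri(T,a,S,b), 'onz', onz(T,*a,{'l':29,'c':100,'g':27,'t':12}[n[0]]))
hsv=cv2.cvtColor(T['pixels'],cv2.COLOR_RGB2HSV)
m=cv2.inRange(hsv,(8,40,120),(24,150,255)); m[:285]=0;m[345:]=0
m=cv2.morphologyEx(m,cv2.MORPH_CLOSE,np.ones((5,5))); m=cv2.morphologyEx(m,cv2.MORPH_OPEN,np.ones((31,7)))
for q in cv2.findContours(m,0,cv2.CHAIN_APPROX_NONE)[0]:
    P=np.array([onz(T,*p,12.)[:2] for p in q[:,0].astype(float)]).astype(np.float32)
    if len(P)>80: r=cv2.minAreaRect(P); print('tray',np.array(r[0]),np.array(r[1]),r[2]); print(cv2.boxPoints(r))
for x0,x1 in ((215,265),(320,370)):
    m=cv2.inRange(hsv,(20,80,90),(36,255,255)); z=np.zeros_like(m); z[225:285,x0:x1]=m[225:285,x0:x1]; v,u=np.nonzero(z)
    P=np.array([onz(T,a,b,29.)[:2] for a,b in zip(u,v)]); w,V=np.linalg.eigh(np.cov(P.T)); print('lemon',P.mean(0),4*np.sqrt(w),np.degrees(np.arctan2(V[1,1],V[0,1])))
print('carton base', *[onz(S,*p,0) for p in ((356,298),(371,310),(390,288))], 'shoulder 89', *[onz(S,*p,89) for p in ((356,266),(391,269))])
print('carton top corners z89',*[onz(T,*p,89) for p in ((397,249),(421,252),(418,274),(391,273))])
print('faucet base',onz(T,165,203,0),'mug handle',onz(T,206,212,60),'glass',onz(T,314,190,93),'tin',onz(T,380,187,110))
V=np.array(T['view']);print('cam',-V[:3,:3].T@V[:3,3])
cv2.imwrite('pics/crop2.png',np.hstack([cv2.resize(a[:,:,::-1],(395,500),interpolation=cv2.INTER_CUBIC) for a in (S['pixels'][235:325,340:411],S['pixels'][185:261,225:285])]))
E
python3 m2.py
```

```text
lemonL [565.4  95.7  29.9] 0.48588762140236086 onz [565.6  95.7  29. ]
lemonR [ 566.  -130.7   29.9] 0.07018893232563148 onz [ 566.  -130.7   29. ]
cap [551.7 -13.4  93.1] 0.19237112857784477 onz [551.4 -13.8 100. ]
garlic [575.8 218.5  19.8] 1.0730843920201685 onz [574.8 217.   27. ]
carton ridge [ 561.6 -246.4  115.6] 5.404455691682196 onz [ 564.7 -251.1  100. ]
tray3 c [440.6 167.5  -3.3] 6.054965300867326 onz [438.7 166.1  12. ]
tray2 c [ 440.3 -201.9   -1.6] 5.251813726764999 onz [ 438.8 -198.7   12. ]
tray [ 438.6 -199.2] [ 86.4 205.8] 1.2796319723129272
[[ 393.1  -97.3]
 [ 397.7 -303.1]
 [ 484.1 -301.1]
 [ 479.5  -95.4]]
tray [438.3 166.8] [ 86.7 291.1] 2.875127077102661
[[387.7 310. ]
 [402.3  19.2]
 [488.9  23.6]
 [474.3 314.3]]
lemon [565.7  95.7] [58.6 72.2] -177.0095535525729
lemon [ 565.9 -130.7] [57.  79.7] -167.68093786468327
carton base [ 528.8 -229.     0. ] [ 524.  -274.7    0. ] [ 603.9 -257.6    0. ] shoulder 89 [ 521.9 -231.7   89. ] [ 563.3 -285.4   89. ]
carton top corners z89 [ 573.7 -230.8   89. ] [ 567.5 -279.5   89. ] [ 523.1 -272.6   89. ] [ 525.4 -217.9   89. ]
faucet base [684.5 266.7   0. ] mug handle [654.5 161.9  60. ] glass [693.6 -63.7  93. ] tin [ 696.3 -195.6  110. ]
cam [ 484.2  -67.2 1159.8]
```

View pics/crop2.png

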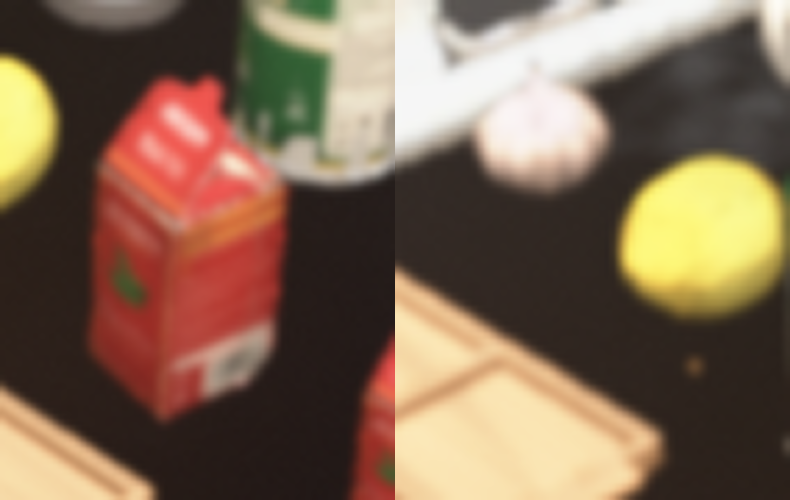

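```bash
cat > m3.py <<'E'
from h import *
import pickle
np.set_printoptions(precision=1,suppress=True)
d=pickle.load(open('c0.pkl','rb')); T,S=d['top'],d['scene']
print('base',*[onz(S,*p,0)[:2] for p in ((356.5,298),(369.3,310.5),(388.9,298.9))])
print('sh',*[onz(S,*p,89)[:2] for p in ((358,264.3),(372.9,274.9),(391.6,267.9))])
# top crop (scale 2.2, off 120,225): shoulder corners
print('T sh',*[onz(T,120+x/2.2,225+y/2.2,89)[:2] for x,y in ((612,47),(664,53),(660,113),(596,108))])
print('shoulder front tri',tri(T,(120+597/2.2,225+108/2.2),S,(358,264.3)),tri(T,(120+658/2.2,225+113/2.2),S,(372.9,274.9)))
print('tray corners',tri(T,(272.5,292),S,(264,249.5)),tri(T,(331,295.5),S,(296,276)),tri(T,(424.5,294),S,(367,323)))
def w(c,yaw,y): a=np.radians(yaw); return np.array(c)+y*np.array([-np.sin(a),np.cos(a)])
for y in (86,-12.5,-98.5): print('t3',y,w((438.3,166.8),2.88,y))
for y in (-43,55.5): print('t2',y,w((438.6,-199.2),1.28,y))
E
python3 m3.py
```

```text
base [ 529.5 -229.7] [ 520.4 -273.3] [ 575.5 -278.2]
sh [ 528.7 -230.7] [ 524.6 -273.1] [ 566.8 -284. ]
T sh [ 579.  -233.3] [ 573.4 -281.3] [ 518.3 -276.5] [ 523.2 -217.7]
shoulder front tri (array([ 527.8, -223.5,   84.7]), np.float64(12.191462106886878)) (array([ 519.4, -275.1,   92.8]), np.float64(3.3635755877542524))
tray corners (array([487.4,  26.4,  14. ]), np.float64(2.324111174803094)) (array([479.4, -98.5,  11. ]), np.float64(3.020118593213493)) (array([ 482.6, -300.8,   10.7]), np.float64(0.4889549152071513))
t3 86 [434.  252.7]
t3 -12.5 [438.9 154.3]
t3 -98.5 [443.2  68.4]
t2 -43 [ 439.6 -242.2]
t2 55.5 [ 437.4 -143.7]
```

{"fn": "carry_out", "kwargs": {
  "steps": [
    [[0, 0, 0, 0, 0, 0, 85], [0, 0, 0, 0, 0, 0, 85]]
  ]
}}

```text
t: 0.35
position: [275.6, 560.8, 235.7]
tool_rot: [-3.141, 0.0, 2.685]
ft_force: [0.1, -0.9, 0.1]
finger_gap: 85.4
grasp_force: 0.0
```

Carton: the scene base/shoulder corners and the top shoulder corners agree on a centre of (550,-254.5) with yaw about -7°. Lemon heights triangulate to 30, the cap to 93 and the tray tops to 11–14, all consistent with the text. First target is the left lemon.

{"fn": "carry_out", "kwargs": {
  "steps": [
    [[0, 0, -3, -52, -32, 8, 85], [0, 0, -6, -103, -64, 17, 85], [0, 0, -10, -155, -97, 25, 85], [0, 0, -13, -207, -129, 34, 85], [0, 0, -16, -258, -161, 42, 85]]
  ]
}}

```text
t: 0.98
position: [437.0, 300.8, 193.8]
tool_rot: [3.141, 0.0, 2.966]
ft_force: [1.0, 0.5, -0.2]
finger_gap: 85.2
grasp_force: 0.0
```

{"fn": "carry_out", "kwargs": {
  "steps": [
    [[0, 0, -4, -41, -45, 11, 85], [0, 0, -7, -82, -90, 22, 85], [0, 0, -10, -123, -136, 33, 85], [0, 0, -13, -164, -181, 44, 85], [0, 0, -13, -164, -181, 44, 85]]
  ]
}}

```text
t: 1.6
position: [567.0, 90.3, 149.0]
tool_rot: [-3.14, -0.001, -3.098]
ft_force: [-0.3, 0.9, -0.2]
finger_gap: 85.0
grasp_force: 0.0
```

{"fn": "carry_out", "kwargs": {
  "steps": [
    [[0, 0, 0, 0, 0, 30, 85], [0, 0, 0, 0, 0, 60, 85], [0, 0, 0, 0, 0, 60, 85]]
  ]
}}

```text
t: 1.98
position: [564.3, 95.8, 88.4]
tool_rot: [-3.141, -0.003, -3.092]
ft_force: [0.2, 0.3, 1.0]
finger_gap: 85.2
grasp_force: 0.0
```

{"fn": "carry_out", "kwargs": {
  "steps": [
    [[0, 0, 0, 0, 0, 30, 85], [0, 0, 0, 0, 0, 54, 85], [0, 0, 0, 0, 0, 54, 85], [0, 0, 0, 0, 0, 54, 40], [0, 0, 0, 0, 0, 54, 40]]
  ]
}}

```text
t: 2.6
position: [566.7, 95.3, 37.6]
tool_rot: [-3.141, 0.002, -3.092]
ft_force: [-9.8, -13.4, 61.2]
finger_gap: 50.7
grasp_force: 56.8
```

{"fn": "carry_out", "kwargs": {
  "steps": [
    [[0, 0, 0, 0, 0, 0, 40], [0, 0, 0, 0, 0, 0, 40]]
  ]
}}

```text
t: 2.85
position: [566.8, 95.1, 38.3]
tool_rot: [-3.142, 0.003, -3.093]
ft_force: [-6.6, -4.0, 23.5]
finger_gap: 49.9
grasp_force: 58.0
```

The 50 mm gap on a 58 mm lemon, with an upward push on the tool, means the pads are above the equator. I'll reopen, go lower and grip again.

{"fn": "carry_out", "kwargs": {
  "steps": [
    [[0, 0, 0, 0, 0, 0, 85], [0, 0, 0, 0, 0, 0, 85], [0, 0, 0, 0, 0, 0, 85], [0, 0, 0, 0, 0, 8, 85], [0, 0, 0, 0, 0, 8, 85]]
  ]
}}

```text
t: 3.48
position: [565.1, 95.4, 27.0]
tool_rot: [-3.141, -0.001, -3.092]
ft_force: [-0.3, -0.3, -0.9]
finger_gap: 84.9
grasp_force: 0.0
```

{"fn": "carry_out", "kwargs": {
  "steps": [
    [[0, 0, 0, 0, 0, 0, 85], [0, 0, 0, 0, 0, 0, 40], [0, 0, 0, 0, 0, 0, 40], [0, 0, 0, 0, 0, 0, 40], [0, 0, 0, 0, 0, 0, 40]]
  ]
}}

```text
t: 4.1
position: [565.8, 95.3, 28.7]
tool_rot: [-3.141, 0.0, -3.092]
ft_force: [-5.2, -2.1, 14.8]
finger_gap: 53.9
grasp_force: 60.1
```

{"fn": "carry_out", "kwargs": {
  "steps": [
    [[0, 0, 0, 0, 0, -40, 40], [0, 0, 0, 0, 0, -80, 40], [0, 0, 0, 0, 0, -120, 40], [0, 0, 0, 0, 0, -120, 40]]
  ]
}}

```text
t: 4.6
position: [567.1, 95.8, 150.8]
tool_rot: [3.141, 0.005, -3.092]
ft_force: [0.9, 0.3, -1.6]
finger_gap: 53.7
grasp_force: 63.8
```

```bash
python3 - <<'E'
from h import *
c=cap('scene'); a=c['pixels'][120:270,200:350,::-1]
cv2.imwrite('pics/lift1.png',cv2.resize(a,(600,600),interpolation=cv2.INTER_CUBIC))
E
```

```text
(no output)
```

View pics/lift1.png

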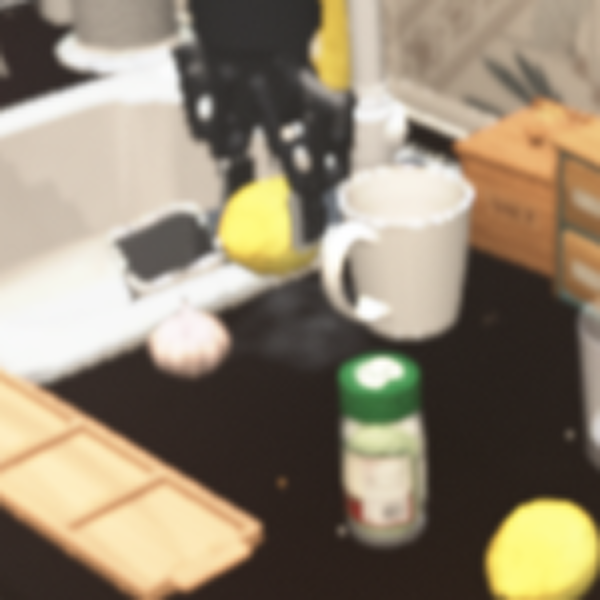

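The lemon is held, at crop (265,225), with the fingertips well above its underside. Next is the transfer to the three-bay long bay with a 90° turn.

{"fn": "carry_out", "kwargs": {
  "steps": [
    [[0, 0, 10, 30, 40, 0, 40], [0, 0, 20, 60, 80, 0, 40], [0, 0, 30, 90, 120, 0, 40], [0, 0, 40, 124, 164, 0, 40], [0, 0, 50, 124, 164, 0, 40]]
  ]
}}

```text
t: 5.28
position: [430.7, 255.8, 146.7]
tool_rot: [-3.14, -0.001, 2.318]
ft_force: [-0.2, -1.4, -0.3]
finger_gap: 53.3
grasp_force: 63.8
```

{"fn": "carry_out", "kwargs": {
  "steps": [
    [[0, 0, 10, 0, 0, 20, 40], [0, 0, 20, 0, 0, 40, 40], [0, 0, 30, 0, 0, 60, 40], [0, 0, 40, 0, 0, 60, 40], [0, 0, 40, 0, 0, 60, 40]]
  ]
}}

```text
t: 5.9
position: [433.1, 252.8, 86.8]
tool_rot: [-3.14, 0.002, 1.621]
ft_force: [-0.7, 0.3, -1.6]
finger_gap: 53.7
grasp_force: 63.8
```

{"fn": "carry_out", "kwargs": {
  "steps": [
    [[0, 0, 0, 0, 0, 30, 40], [0, 0, 0, 0, 0, 48, 40], [0, 0, 0, 0, 0, 54, 40], [0, 0, 0, 0, 0, 54, 40]]
  ]
}}

```text
t: 6.4
position: [433.8, 252.9, 33.8]
tool_rot: [-3.141, 0.0, 1.621]
ft_force: [0.6, 0.0, -0.8]
finger_gap: 53.8
grasp_force: 63.8
```

{"fn": "carry_out", "kwargs": {
  "steps": [
    [[0, 0, 0, 0, 0, 1, 40], [0, 0, 0, 0, 0, 1, 75], [0, 0, 0, 0, 0, 1, 75], [0, 0, 0, 0, 0, 1, 75]]
  ]
}}

```text
t: 6.9
position: [433.8, 253.2, 33.0]
tool_rot: [3.141, -0.0, 1.62]
ft_force: [0.2, 0.1, -0.8]
finger_gap: 75.1
grasp_force: 0.0
```

{"fn": "carry_out", "kwargs": {
  "steps": [
    [[0, 0, 0, 0, 0, -30, 85], [0, 0, 0, 0, 0, -70, 85], [0, 0, 0, 0, 0, -110, 85]]
  ]
}}

```text
t: 7.28
position: [433.6, 253.0, 144.1]
tool_rot: [-3.141, 0.0, 1.62]
ft_force: [0.5, 0.9, -0.5]
finger_gap: 85.1
grasp_force: 0.0
```

```bash
cat > look.py <<'E'
from h import *
import sys
T=cap('top'); hsv=cv2.cvtColor(T['pixels'],cv2.COLOR_RGB2HSV)
np.set_printoptions(precision=1,suppress=True)
m=cv2.inRange(hsv,(22,110,90),(34,255,255)); m[:225]=0; m[345:]=0
for q in cv2.findContours(m,0,2)[0]:
    if cv2.contourArea(q)>150:
        z=29. if cv2.boundingRect(q)[1]<275 else 33.; M=cv2.moments(q); print('yellow',cv2.contourArea(q),onz(T,M['m10']/M['m00'],M['m01']/M['m00'],z))
if len(sys.argv)>1:
    a=T['pixels'][225:345,120:480,::-1]; cv2.imwrite('pics/'+sys.argv[1],cv2.resize(a,None,fx=2.2,fy=2.2,interpolation=cv2.INTER_CUBIC))
E
python3 look.py
```

```text
yellow 658.5 [433.7 254.8  33. ]
yellow 738.5 [ 565.9 -130.8   29. ]
```

{"fn": "carry_out", "kwargs": {
  "steps": [
    [[0, 0, 0, -14, 46, 0, 85], [0, 0, 0, -28, 92, 10, 85], [0, 0, 0, -42, 139, 30, 85], [0, 0, 0, -42, 139, 53, 85], [0, 0, 0, -42, 139, 53, 85]]
  ]
}}

```text
t: 7.95
position: [573.7, 217.5, 88.3]
tool_rot: [-3.139, 0.001, 1.62]
ft_force: [0.3, 1.1, -0.1]
finger_gap: 85.1
grasp_force: 0.0
```

{"fn": "carry_out", "kwargs": {
  "steps": [
    [[0, 0, 0, 0, 0, 30, 85], [0, 0, 0, 0, 0, 55, 85], [0, 0, 0, 0, 0, 66, 85], [0, 0, 0, 0, 0, 66, 85]]
  ]
}}

```text
t: 8.45
position: [574.5, 218.3, 24.4]
tool_rot: [-3.142, 0.0, 1.621]
ft_force: [-0.1, 0.5, -0.5]
finger_gap: 85.1
grasp_force: 0.0
```

{"fn": "carry_out", "kwargs": {
  "steps": [
    [[0, 0, 0, 0, 0, 0, 35], [0, 0, 0, 0, 0, 0, 35], [0, 0, 0, 0, 0, 0, 35], [0, 0, 0, 0, 0, 0, 35]]
  ]
}}

```text
t: 8.95
position: [575.2, 218.4, 25.6]
tool_rot: [3.14, -0.001, 1.62]
ft_force: [-7.0, -2.4, 20.7]
finger_gap: 47.1
grasp_force: 57.7
```

{"fn": "carry_out", "kwargs": {
  "steps": [
    [[0, 0, 0, 0, 0, -20, 35], [0, 0, 0, 0, 0, -50, 35], [0, 0, 0, 0, 0, -90, 35], [0, 0, 0, 0, 0, -90, 35]]
  ]
}}

```text
t: 9.45
position: [576.4, 218.6, 117.9]
tool_rot: [3.136, -0.002, 1.62]
ft_force: [0.6, 0.9, -0.5]
finger_gap: 46.8
grasp_force: 59.4
```

```bash
python3 - <<'E'
from h import *
c=cap('scene'); a=c['pixels'][120:270,180:330,::-1]
cv2.imwrite('pics/lift2.png',cv2.resize(a,(600,600),interpolation=cv2.INTER_CUBIC))
E
```

```text
(no output)
```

View pics/lift2.png

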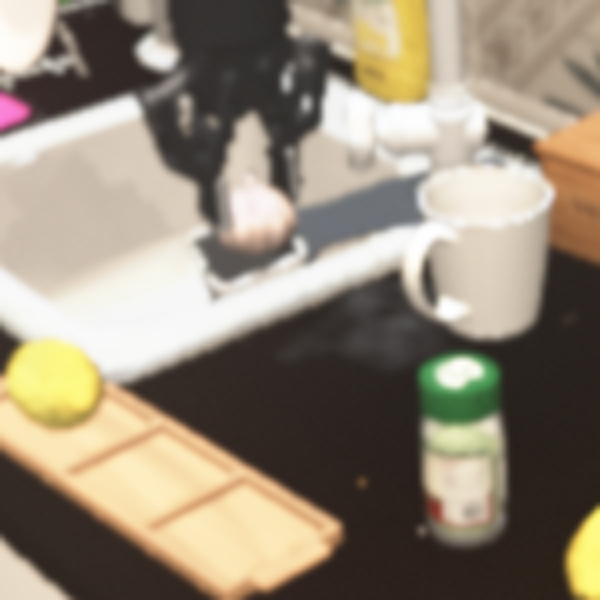

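Garlic is held, at crop (255,215). It goes to the middle short bay.

{"fn": "carry_out", "kwargs": {
  "steps": [
    [[0, 0, 0, -19, -46, 0, 35], [0, 0, 0, -38, -92, 0, 35], [0, 0, 0, -57, -139, 0, 35], [0, 0, 0, -57, -139, 20, 35], [0, 0, 0, -57, -139, 45, 35]]
  ]
}}

```text
t: 10.12
position: [438.4, 154.4, 68.8]
tool_rot: [3.141, -0.001, 1.62]
ft_force: [0.5, 0.6, -0.8]
finger_gap: 46.6
grasp_force: 59.5
```

{"fn": "carry_out", "kwargs": {
  "steps": [
    [[0, 0, 0, 0, 0, 20, 35], [0, 0, 0, 0, 0, 34, 35], [0, 0, 0, 0, 0, 39, 35], [0, 0, 0, 0, 0, 39, 35]]
  ]
}}

```text
t: 10.62
position: [438.6, 154.2, 30.0]
tool_rot: [-3.141, 0.0, 1.62]
ft_force: [-0.3, 0.3, -0.3]
finger_gap: 46.8
grasp_force: 59.5
```

{"fn": "carry_out", "kwargs": {
  "steps": [
    [[0, 0, 0, 0, 0, 1, 35], [0, 0, 0, 0, 0, 1, 70], [0, 0, 0, 0, 0, 1, 70], [0, 0, 0, 0, 0, 1, 70]]
  ]
}}

```text
t: 11.12
position: [438.7, 154.3, 29.0]
tool_rot: [3.141, 0.0, 1.62]
ft_force: [0.9, -0.2, 0.4]
finger_gap: 69.8
grasp_force: 0.0
```

{"fn": "carry_out", "kwargs": {
  "steps": [
    [[0, 0, 0, 0, 0, -40, 85], [0, 0, 0, 0, 0, -90, 85], [0, 0, 0, 0, 0, -140, 85], [0, 0, 0, 0, 0, -140, 85]]
  ]
}}

```text
t: 11.62
position: [440.1, 155.0, 172.0]
tool_rot: [3.137, -0.003, 1.62]
ft_force: [-0.4, 0.6, -0.9]
finger_gap: 85.1
grasp_force: 0.0
```

```bash
python3 look.py look3.png
```

```text
yellow 738.5 [ 566.1 -130.7   29. ]
```

View pics/look3.png

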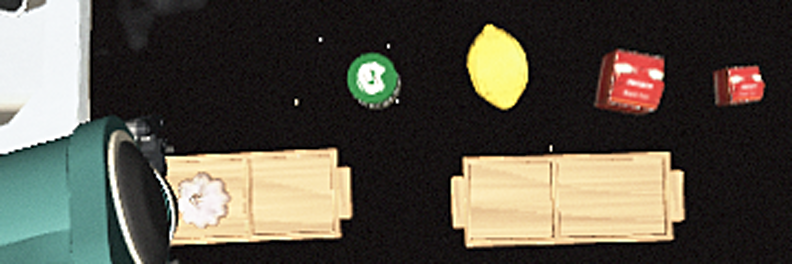

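{"fn": "carry_out", "kwargs": {
  "steps": [
    [[0, 0, 0, -45, 27, 0, 85], [0, 0, 0, -90, 54, 0, 85], [0, 0, 0, -135, 81, 0, 85], [0, 0, 0, -173, 104, 0, 85], [0, 0, 0, -173, 104, 0, 85]]
  ]
}}

```text
t: 12.3
position: [551.4, -16.8, 167.4]
tool_rot: [-3.14, 0.002, 1.616]
ft_force: [-0.0, 0.6, 0.8]
finger_gap: 84.6
grasp_force: 0.0
```

{"fn": "carry_out", "kwargs": {
  "steps": [
    [[0, 0, 0, 0, 0, 0, 85], [0, 0, 0, 0, 0, 35, 85], [0, 0, 0, 0, 0, 70, 85], [0, 0, 0, 0, 0, 106, 85], [0, 0, 0, 0, 0, 106, 85]]
  ]
}}

```text
t: 12.92
position: [549.0, -12.4, 60.9]
tool_rot: [-3.137, 0.0, 1.622]
ft_force: [0.3, 0.2, -0.0]
finger_gap: 85.0
grasp_force: 0.0
```

{"fn": "carry_out", "kwargs": {
  "steps": [
    [[0, 0, 0, 0, 0, 0, 35], [0, 0, 0, 0, 0, 0, 35], [0, 0, 0, 0, 0, 0, 35], [0, 0, 0, 0, 0, 0, 35]]
  ]
}}

```text
t: 13.42
position: [551.7, -13.1, 64.4]
tool_rot: [3.14, -0.001, 1.62]
ft_force: [-4.1, 1.7, 14.0]
finger_gap: 44.2
grasp_force: 59.5
```

{"fn": "carry_out", "kwargs": {
  "steps": [
    [[0, 0, 0, 0, 0, -30, 35], [0, 0, 0, 0, 0, -60, 35], [0, 0, 0, 29, -35, -60, 35], [0, 0, 0, 58, -70, -60, 35], [0, 0, 0, 87, -104, -60, 35]]
  ]
}}

```text
t: 14.05
position: [441.8, 69.3, 123.5]
tool_rot: [3.141, -0.001, 1.62]
ft_force: [0.3, 0.8, -0.9]
finger_gap: 44.2
grasp_force: 61.7
```

{"fn": "carry_out", "kwargs": {
  "steps": [
    [[0, 0, 0, 0, 0, 0, 35], [0, 0, 0, 0, 0, 25, 35], [0, 0, 0, 0, 0, 45, 35], [0, 0, 0, 0, 0, 54, 35], [0, 0, 0, 0, 0, 54, 35]]
  ]
}}

```text
t: 14.68
position: [443.2, 68.0, 69.0]
tool_rot: [3.142, 0.0, 1.62]
ft_force: [1.0, 0.3, -2.0]
finger_gap: 43.8
grasp_force: 62.1
```

```bash
python3 - <<'E'
from h import *
c=cap('scene'); a=c['pixels'][160:310,180:330,::-1]
cv2.imwrite('pics/jar.png',cv2.resize(a,(600,600),interpolation=cv2.INTER_CUBIC))
E
```

View pics/jar.png

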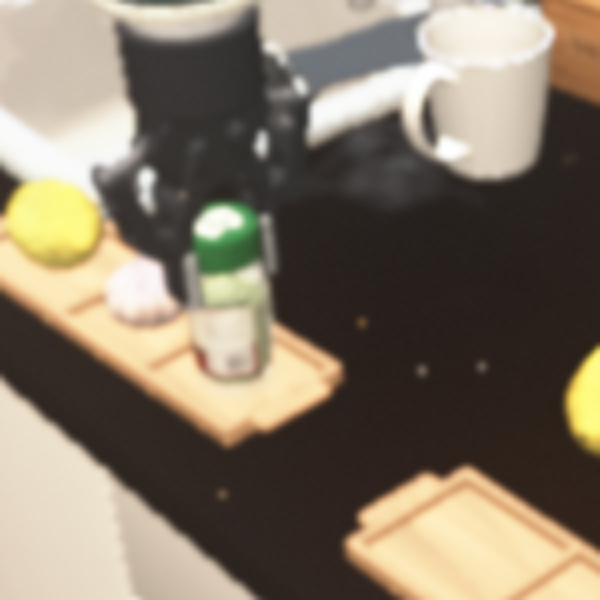

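The jar is upright in the last bay, at crop (230,300). I'll lower it to contact and release.

{"fn": "carry_out", "kwargs": {
  "steps": [
    [[0, 0, 0, 0, 0, 1, 35], [0, 0, 0, 0, 0, 2, 35], [0, 0, 0, 0, 0, 2, 35]]
  ]
}}

```text
t: 15.1
position: [443.4, 68.5, 67.9]
tool_rot: [3.141, -0.001, 1.62]
ft_force: [-5.7, -0.5, 22.4]
finger_gap: 43.7
grasp_force: 64.0
```

{"fn": "carry_out", "kwargs": {
  "steps": [
    [[0, 0, 0, 0, 0, 0, 55], [0, 0, 0, 0, 0, 0, 80], [0, 0, 0, 0, 0, 0, 80], [0, 0, 0, 0, 0, -30, 80], [0, 0, 0, 0, 0, -75, 80]]
  ]
}}

```text
t: 15.72
position: [442.1, 68.0, 142.1]
tool_rot: [-3.139, 0.001, 1.62]
ft_force: [0.4, 0.2, 1.0]
finger_gap: 80.1
grasp_force: 0.0
```

{"fn": "carry_out", "kwargs": {
  "steps": [
    [[0, 0, 10, -41, 23, -20, 85], [0, 0, 20, -82, 45, -20, 85], [0, 0, 30, -123, 68, -20, 85], [0, 0, 40, -164, 90, -20, 85], [0, 0, 50, -205, 113, -20, 85]]
  ]
}}

```text
t: 16.35
position: [566.5, -132.0, 161.9]
tool_rot: [3.142, 0.0, 0.742]
ft_force: [0.2, 2.1, 0.8]
finger_gap: 84.8
grasp_force: 0.0
```

{"fn": "carry_out", "kwargs": {
  "steps": [
    [[0, 0, 10, 0, 0, 20, 85], [0, 0, 20, 0, 0, 40, 85], [0, 0, 30, 0, 0, 60, 85], [0, 0, 30, 0, 0, 72, 85], [0, 0, 30, 0, 0, 72, 85]]
  ]
}}

```text
t: 16.98
position: [565.5, -130.7, 89.5]
tool_rot: [-3.141, 0.001, 0.228]
ft_force: [-0.0, -1.0, -0.0]
finger_gap: 84.5
grasp_force: 0.0
```

```bash
cat >> look.py <<'E'
m=cv2.inRange(hsv,(45,90,30),(85,255,255)); m[:295]=0;m[345:]=0;m[:,:200]=0;m[:,300:]=0
v,u=np.nonzero(m)
if len(u): print('cap',len(u),onz(T,(u.min()+u.max())/2,(v.min()+v.max())/2,106.),u.min(),u.max(),v.min(),v.max())
E
python3 look.py look4.png; python3 - <<'E'
from h import *
S=cap('scene'); cv2.imwrite('pics/x.png',S['pixels'][:,:,::-1])
a=cv2.imread('pics/look4.png'); b=cv2.resize(S['pixels'][170:270,160:320,::-1],(792,495),interpolation=cv2.INTER_CUBIC)
cv2.imwrite('pics/l4.png',cv2.resize(np.vstack([a,b]),None,fx=.79,fy=.79))
E
```

```text
yellow 659.5 [433.6 254.7  33. ]
cap 1331 [434.2  54.4 106. ] 209 299 295 344
```

View pics/l4.png

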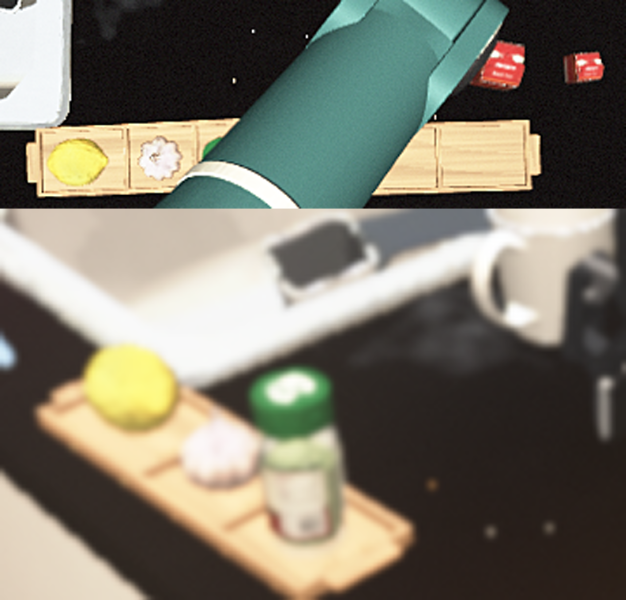

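The three-bay tray is filled and everything in it is upright: lemon, garlic and jar at lower-panel (130,385), (220,450) and (300,455). On to the right lemon.

{"fn": "carry_out", "kwargs": {
  "steps": [
    [[0, 0, 0, 0, 0, 30, 85], [0, 0, 0, 0, 0, 55, 85], [0, 0, 0, 0, 0, 62, 85], [0, 0, 0, 0, 0, 62, 85]]
  ]
}}

```text
t: 17.58
position: [566.1, -131.0, 28.6]
tool_rot: [3.141, -0.001, 0.224]
ft_force: [0.1, 0.1, 0.1]
finger_gap: 84.8
grasp_force: 0.0
```

{"fn": "carry_out", "kwargs": {
  "steps": [
    [[0, 0, 0, 0, 0, 0, 40], [0, 0, 0, 0, 0, 0, 40], [0, 0, 0, 0, 0, 0, 40], [0, 0, 0, 0, 0, 0, 40]]
  ]
}}

```text
t: 18.08
position: [566.5, -131.1, 29.5]
tool_rot: [3.141, -0.002, 0.224]
ft_force: [-5.7, 1.2, 20.3]
finger_gap: 53.7
grasp_force: 59.1
```

{"fn": "carry_out", "kwargs": {
  "steps": [
    [[0, 0, 0, 0, 0, -30, 40], [0, 0, 0, 0, 0, -70, 40], [0, 0, 0, 0, 0, -120, 40], [0, 0, 0, 0, 0, -160, 40]]
  ]
}}

```text
t: 18.58
position: [565.8, -130.9, 190.2]
tool_rot: [3.141, -0.001, 0.224]
ft_force: [0.7, 0.4, -1.6]
finger_gap: 53.3
grasp_force: 63.8
```

{"fn": "carry_out", "kwargs": {
  "steps": [
    [[0, 0, -10, -37, 20, 0, 40], [0, 0, -20, -74, 40, 0, 40], [0, 0, -30, -111, 60, 0, 40], [0, 0, -40, -148, 80, 0, 40], [0, 0, -50, -148, 80, 0, 40]]
  ]
}}

```text
t: 19.2
position: [437.0, -243.7, 188.6]
tool_rot: [3.141, -0.0, 1.098]
ft_force: [0.9, 0.7, -1.2]
finger_gap: 53.2
grasp_force: 63.7
```

{"fn": "carry_out", "kwargs": {
  "steps": [
    [[0, 0, -10, 0, 0, 30, 40], [0, 0, -20, 0, 0, 60, 40], [0, 0, -28, 0, 0, 90, 40], [0, 0, -28, 0, 0, 110, 40], [0, 0, -28, 0, 0, 110, 40]]
  ]
}}

```text
t: 19.82
position: [438.5, -241.6, 77.4]
tool_rot: [-3.14, -0.0, 1.585]
ft_force: [0.8, -0.3, -1.3]
finger_gap: 53.2
grasp_force: 63.8
```

{"fn": "carry_out", "kwargs": {
  "steps": [
    [[0, 0, 0, 0, 0, 25, 40], [0, 0, 0, 0, 0, 40, 40], [0, 0, 0, 0, 0, 44, 40], [0, 0, 0, 0, 0, 44, 40]]
  ]
}}

```text
t: 20.32
position: [439.5, -241.9, 34.4]
tool_rot: [3.141, 0.0, 1.585]
ft_force: [-0.6, 0.5, -2.0]
finger_gap: 53.1
grasp_force: 63.7
```

{"fn": "carry_out", "kwargs": {
  "steps": [
    [[0, 0, 0, 0, 0, 1, 40], [0, 0, 0, 0, 0, 1, 75], [0, 0, 0, 0, 0, 1, 75], [0, 0, 0, 0, 0, 1, 75]]
  ]
}}

```text
t: 20.82
position: [439.3, -241.6, 33.0]
tool_rot: [3.141, 0.0, 1.585]
ft_force: [0.1, 0.4, -0.4]
finger_gap: 75.2
grasp_force: 0.0
```

{"fn": "carry_out", "kwargs": {
  "steps": [
    [[0, 0, 0, 0, 0, -40, 85], [0, 0, 0, 0, 0, -90, 85], [0, 0, 0, 0, 0, -150, 85], [0, 0, 0, 0, 0, -150, 85]]
  ]
}}

```text
t: 21.32
position: [440.9, -242.4, 186.6]
tool_rot: [3.135, 0.001, 1.585]
ft_force: [0.9, 0.2, -1.7]
finger_gap: 84.9
grasp_force: 0.0
```

```bash
python3 look.py
```

```text
yellow 658.5 [433.6 254.6  33. ]
yellow 454.5 [ 441.1 -229.4   33. ]
cap 267 [443.   67.3 106. ] 236 259 304 326
```

{"fn": "carry_out", "kwargs": {
  "steps": [
    [[0, 0, 4, -5, 40, 0, 85], [0, 0, 8, -10, 80, 0, 85], [0, 0, 8, -14, 110, 0, 85], [0, 0, 8, -14, 110, 0, 85], [0, 0, 8, -14, 110, 20, 85]]
  ]
}}

```text
t: 22.0
position: [549.1, -254.4, 162.2]
tool_rot: [3.141, 0.0, 1.445]
ft_force: [0.6, -0.7, -0.3]
finger_gap: 85.6
grasp_force: 0.0
```

{"fn": "carry_out", "kwargs": {
  "steps": [
    [[0, 0, 0, 0, 0, 25, 85], [0, 0, 0, 0, 0, 50, 85], [0, 0, 0, 0, 0, 70, 85], [0, 0, 0, 0, 0, 83, 85], [0, 0, 0, 0, 0, 83, 85]]
  ]
}}

```text
t: 22.62
position: [548.9, -254.0, 79.1]
tool_rot: [-3.14, -0.0, 1.445]
ft_force: [-0.5, -0.8, 0.0]
finger_gap: 85.0
grasp_force: 0.0
```

```bash
python3 - <<'E'
from h import *
c=cap('scene'); a=c['pixels'][200:350,290:440,::-1]
cv2.imwrite('pics/cart.png',cv2.resize(a,(600,600),interpolation=cv2.INTER_CUBIC))
E
```

```text
(no output)
```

View pics/cart.png

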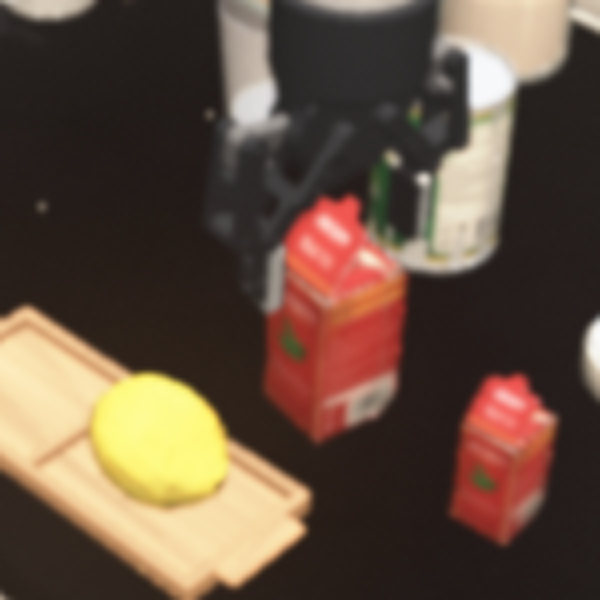

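The pads straddle the larger carton below its gable, at crop (335,300). The lemon sits in the long bay at crop (160,440). Closing the gripper.

{"fn": "carry_out", "kwargs": {
  "steps": [
    [[0, 0, 0, 0, 0, 0, 40], [0, 0, 0, 0, 0, 0, 40], [0, 0, 0, 0, 0, 0, 40], [0, 0, 0, 0, 0, 0, 40]]
  ]
}}

```text
t: 23.18
position: [550.0, -254.2, 81.1]
tool_rot: [3.14, 0.0, 1.446]
ft_force: [-2.7, 1.5, 11.9]
finger_gap: 52.4
grasp_force: 60.1
```

{"fn": "carry_out", "kwargs": {
  "steps": [
    [[0, 0, 0, 0, 0, -30, 40], [0, 0, 0, 0, 0, -70, 40], [0, 0, 0, 0, 0, -70, 40]]
  ]
}}

```text
t: 23.55
position: [550.8, -254.7, 153.0]
tool_rot: [3.137, 0.001, 1.446]
ft_force: [-0.2, -0.8, 0.2]
finger_gap: 52.3
grasp_force: 63.1
```

{"fn": "carry_out", "kwargs": {
  "steps": [
    [[0, 0, -2, 24, -31, 0, 40], [0, 0, -4, 48, -62, 0, 40], [0, 0, -8, 72, -94, 0, 40], [0, 0, -8, 96, -125, 0, 40], [0, 0, -8, 96, -125, 0, 40]]
  ]
}}

```text
t: 24.18
position: [436.0, -141.3, 149.7]
tool_rot: [-3.141, -0.002, 1.587]
ft_force: [0.8, -0.8, 0.6]
finger_gap: 52.1
grasp_force: 63.1
```

{"fn": "carry_out", "kwargs": {
  "steps": [
    [[0, 0, 0, 0, 0, 25, 40], [0, 0, 0, 0, 0, 45, 40], [0, 0, 0, 0, 0, 60, 40], [0, 0, 0, 0, 0, 64, 40], [0, 0, 0, 0, 0, 64, 40]]
  ]
}}

```text
t: 24.8
position: [437.6, -143.5, 86.1]
tool_rot: [3.141, 0.0, 1.585]
ft_force: [0.2, 0.1, -0.4]
finger_gap: 52.2
grasp_force: 63.1
```

{"fn": "carry_out", "kwargs": {
  "steps": [
    [[0, 0, 0, 0, 0, 1, 40], [0, 0, 0, 0, 0, 2, 40], [0, 0, 0, 0, 0, 2, 40]]
  ]
}}

```text
t: 25.18
position: [438.1, -143.3, 85.0]
tool_rot: [3.14, -0.0, 1.585]
ft_force: [-4.1, 0.4, 21.9]
finger_gap: 52.4
grasp_force: 65.4
```

Contact with the floor. Release and rise.

{"fn": "carry_out", "kwargs": {
  "steps": [
    [[0, 0, 0, 0, 0, 0, 56], [0, 0, 0, 0, 0, 0, 70], [0, 0, 0, 0, 0, 0, 80], [0, 0, 0, 0, 0, 0, 80]]
  ]
}}

```text
t: 25.68
position: [437.4, -143.2, 83.9]
tool_rot: [-3.142, 0.0, 1.585]
ft_force: [-0.4, -0.2, 0.3]
finger_gap: 79.9
grasp_force: 0.0
```

{"fn": "carry_out", "kwargs": {
  "steps": [
    [[0, 0, 0, 0, 0, -30, 80], [0, 0, 0, 0, 0, -70, 80], [0, 0, 0, 0, 0, -110, 80], [0, 0, 0, 0, 0, -130, 80], [0, 0, 0, 0, 0, -130, 80]]
  ]
}}

```text
t: 26.3
position: [438.0, -143.2, 215.0]
tool_rot: [3.139, -0.0, 1.586]
ft_force: [-0.3, -0.4, -0.6]
finger_gap: 79.7
grasp_force: 0.0
```

```bash
python3 look.py fin.png; python3 - <<'E'
from h import *
S=cap('scene')
a=cv2.imread('pics/fin.png'); b=cv2.resize(S['pixels'][170:370,150:450,::-1],(792,528),interpolation=cv2.INTER_CUBIC)
cv2.imwrite('pics/f4.png',cv2.resize(np.vstack([a,b]),None,fx=.75,fy=.75))
E
```

```text
yellow 653.5 [433.6 254.7  33. ]
cap 268 [443.   67.3 106. ] 236 259 304 326
```

View pics/f4.png

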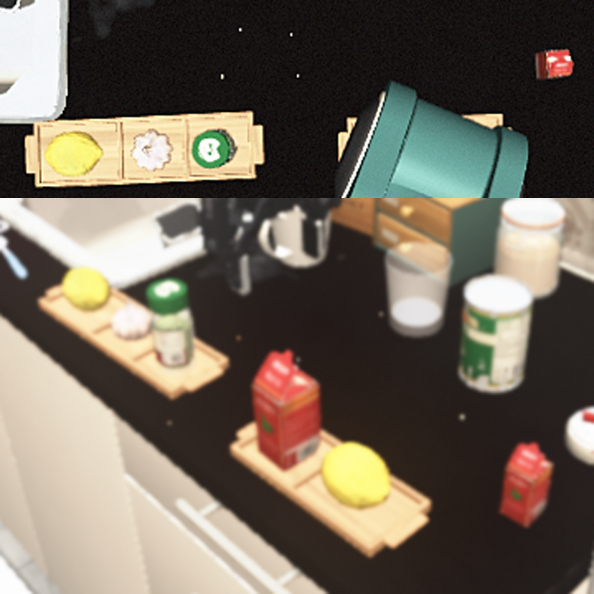

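Everything is placed and upright. I'll swing the arm clear for a last numeric check of the two-bay tray.

{"fn": "carry_out", "kwargs": {
  "steps": [
    [[0, 0, 0, 35, 0, 0, 80], [0, 0, 0, 70, 0, 0, 80], [0, 0, 0, 105, 0, 0, 80], [0, 0, 0, 130, 0, 0, 80], [0, 0, 0, 130, 0, 0, 80]]
  ]
}}

```text
t: 27.02
position: [435.1, -11.8, 212.9]
tool_rot: [-3.14, 0.0, 1.588]
ft_force: [0.5, -0.9, -0.2]
finger_gap: 80.3
grasp_force: 0.0
```

```bash
cat >> look.py <<'E'
m=cv2.inRange(hsv,(0,140,70),(7,255,255))|cv2.inRange(hsv,(172,140,70),(179,255,255)); m[:275]=0;m[345:]=0;m[:,:320]=0;m[:,440:]=0
v,u=np.nonzero(m)
if len(u): M=cv2.minAreaRect(np.stack([u,v],1).astype(np.float32)); print('red',len(u),u.min(),u.max(),v.min(),v.max(),onz(T,*M[0],105.))
E
python3 look.py
```

```text
yellow 656.5 [433.6 254.7  33. ]
yellow 731.0 [ 438.9 -241.    33. ]
cap 1538 [434.2  48.5 106. ] 215 299 295 344
red 376 341 366 305 329 [ 438.6 -140.8  105. ]
```

All five items are within about 3 mm of their bay centres, so I'm handing the job in.

```bash
python3 -c "
from bench import job
print(job.close_job())"
```

```text
the job is handed in; nothing more can be done
None
```

Both trays are made up and the job is handed in at about 27 s of the 133 s allowed: the lemons, jar and carton measured within 3 mm of their bay centres, the garlic was checked by eye in its bay, and the mug, glass and tin were not touched; the hand-in call gave no verdict.

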